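Jack up the roller conveyor at its marked lug

TASK

Set the lever jack flat on the bench with its saddle centred under the conveyor lug that carries the arrow-shaped plate (not the lug with the round washer). Then pump the handle once as a trial lift - fully down, then let it come all the way back up so that the conveyor settles - and press the handle fully down again with the fingers and finish while holding it down, with the conveyor's end raised on the saddle. Lift the conveyor only with the jack at that lug, and leave the plates and everything else undisturbed.

Things in the scene. Friction and masses are not known exactly. Their poses are not given: they have to be found in the camera images.
- jack: Grey loose lever jack, 0.8 kg. Origin: centre of base underside; x points from handle to saddle. Base 190 (x) x 70 x 12 mm. Square tower 32 x 32 mm at x -30, top z 90 mm: grip it across y from above to carry the jack. Saddle on a 42 mm round housing at x +65. Handle, a 16 mm bar, runs from a pivot at x -30, z 75 mm towards -x, 0.5 rad above level at rest, and ends in a flat paddle.
- saddle (a point): Centre of the top of the jack's saddle, a steel disc 32 mm across; 60 mm above the base's underside with the handle up. It rises straight up 60 mm per rad of handle (36 mm at full stroke).
- paddle (a point): Centre of the top face of the paddle (60 mm long x 40 mm wide x 8 mm thick, lying along the handle), 190 mm from the pivot. It moves in an arc about the pivot, from about 170 mm above the bench (handle up) to about 60 mm (handle fully down).
- handle (a joint): Handle angle, rad: 0 = up at rest (0.5 rad above level), 0.6 = fully down at its stop (0.1 rad below level). There is no ratchet: a spring and the load push it back up when let go. Takes 1.5 to 3 N at the paddle without load, about 6 to 9 N with the conveyor on the saddle.
- conveyor: Fixed foot of a short roller conveyor. Origin on the bench under its middle; x points from lug end to hinged end. Deck 440 (x) x 372 mm, top z 125 mm. Two flat lugs stick out of its lug end, x -220 to -285 mm, 50 mm wide, centred at y +75 and -75; undersides z 78, tops z 88 mm when down. Bench clear below, between corner legs (30 mm square, y +-178, x -195).
- deck_end (a point): Middle of the top edge of the end plate at the lug end of the roller deck, 118 mm above the bench while the deck rests on its legs. The deck tilts up about a hinge at its far end, 440 mm away; a full stroke of the jack raises this point by about 16 mm.
- arrow: Arrow-shaped loose steel plate, 38 x 31 mm, 5 mm thick, lying flat on the lug to be lifted, pointing at the deck. Its origin (underside) is right over the lift point, the lug's middle at conveyor x = -252 mm.
- washer: Loose round steel washer, 34 mm across, 14 mm hole, 5 mm thick, lying on the middle of the other lug. Origin: centre of its underside.
- carton: Cardboard carton 140 x 120 x 90 mm standing on the rollers; leave alone.
- bearing_box: Smaller carton 90 x 70 x 50 mm on the rollers; leave alone.
- tape: Roll of packing tape lying flat, 100 mm across, 48 mm high; leave alone.
- pencup: Wooden pen cup 80 mm across, 100 mm high; leave alone.
- wrench: Open-ended wrench lying on the bench; leave alone.
- mouse: Black computer mouse, 62 mm across, 32 mm high; leave alone.

How it is judged:
By the outcome, as a careful person would: the job done as asked, in the order asked, and still so for the second after the job is handed in, while the arm keeps its last pose, push and grip.
It also fails if it takes over 64 s, if anything falls off the work surface, if the arm or the gripper's body presses on something with over 40 N, if the wrist force passes 120 N, or if a joint passes its speed limit or range.

ROBOT

A 7-joint arm with a two-finger parallel gripper is mounted at the origin on the work surface. World frame = base frame: x ahead of the robot, y to its left, z up, the work surface at z = 0. Lengths are in m, angles in rad, forces in N, time in s.
With the tool pointing down it reaches from about 0.425 to 0.95 m from the base axis. Payload 4.7 kg.
Tool frame: the origin (TCP) lies at the very end of the fingers, on their centre line; the grasp point (between the pads) lies manip.grip_point_offset behind it (manip.grip_point_offset is the distance from the TCP to the grasp point, in m); z points along the fingers, y is the line along which they close (so a half turn about z gives the same grasp; the last joint's range is limited). The gripper opens to 87 mm and grips with 3 to 60 N. Pads are 19 mm wide; open, the fingers measure 117 mm over their backs; the gripper's body (75 mm by 190 mm) begins 51 mm behind the grasp point.
Start: joints at [-1.134, 0.469, -0.049, 1.532, 0.024, 1.141, -0.082], TCP at [0.303, 0.603, 0.223] pointing down, gripper open.
Joint ranges: [-2.59, 2.59], [-0.33, 1.99], [-1.39, 1.29], [0.1, 2.45], [-1.04, 4.18], [0.21, 1.99], [-2.66, 2.66]. Speed limits (rad/s): [2.57, 2.57, 3.14, 3.14, 3.14, 3.14, 3.14].

INTERFACE

Orientations are given as [roll, pitch, yaw] about the fixed x, y, z axes, in that order (R = Rz(yaw) Ry(pitch) Rx(roll)).
In Python, from plant import manip, eyes gives the robot as it stands. The module is installed in compiled form; this text tells all that it offers.
- The arm moves only by the tool apply_moves, never from a script. Its argument "steps" is a list of rows, each a list of 3 entries, a list of its own where there are three numbers: the shift along the tool's x, y, z in cm, then the turn, a rotation vector about the tool's x, y, z in degrees, then the opening, from -1 (shut) to 1 (fully open). A call has 1 to 12 rows; each row is the pose to reach, as a shift and turn from the pose commanded when the call began, along the tool's axes at that moment; what a row does not reach only later rows make up. A row lasts 1/12 s, in which the tool goes at most 41.7 mm and 7.16 degrees, less where a joint would pass 70% of its speed; a pose out of reach is approached as far as the arm can. A call with a gripper value outside its range is refused whole. The fingers move at their own pace and stop on an object; "newtons" is the grip in N (left out, the last holds). Time passes only in rows, so rows that repeat a pose let the fingers close. It gives the time, the measured TCP pose, the force, the opening and the grip force at its end, in the units of the state.
- manip.sense(): the state, without advancing time (a new reading comes with each control period).
- eyes.camera(name): name is "side" or "top" or "wrist"; returns the picture (400x640x3 uint8, red, green, blue); there is no depth.
- eyes.camera_params(name): a dict with "vfov" (degrees; the focal length in pixels is half the picture's height over the tangent of half this angle, whatever the lens; pixels are square), "cx", "cy" (the principal point, pixels), "distortion" ([k1, k2, p1, p2, k3] as OpenCV has them; the pictures are not rectified), "R" (3x3) and "t" (3): a world point X has camera coordinates R X + t; the wrist camera has in their place "T_tool_cam" (4x4, takes a point from camera to tool coordinates, whose origin is the TCP and whose axes are the flange's). Camera axes: x right, y down, z forward; pixel columns grow to the right and rows downward; lengths in m; the calibration is good to about 2 mm. A picture is of the moment at which its call begins: read the wrist's pose just before it. camera_params takes no time and is no camera call.
- manip.finish_job(): hands the job in; it is judged then, once.
The state is a dict: "time": time; "q": joint angles; "dq": joint speeds; "effort": joint torques, N m; "position": TCP position; "tool_rot": TCP orientation; "ft_force": force on the tool from outside, world axes, zero at the start; "moment": the same for the moment, N m; "gripper_width": opening from 0.0 (shut) to 1.0 (fully open); "grip_force": force on a finger pad.
Only numpy, scipy, OpenCV 4.12 (cv2) and the standard library are available. Lean on these libraries where they do the work, as an engineer would, in place of code of your own. Each camera call takes 0.05 s, during which the arm holds its last target. There are 200 camera calls.

## Working session

There is one attempt and no reset: what is moved stays moved. The work goes in short steps, Python scripts to look and compute and a tool call to move; the robot and the scene stay as the last step left them, time stands still between calls to the robot, and variables do not carry over. Pictures are saved under pics/ and viewed, at most 10 in all, crops included, and the job is handed in when it is done.

Besides the shell and the picture viewer there is one more tool, called as name([rows], argument=value, ...), one row to a line, values as JSON. apply_moves: Moves the arm, as the interface text tells. Its arguments: {"type":"object","properties":{"steps":{"type":"array","items":{"type":"array"}},"newtons":{"type":"number"}},"required":["steps"]}

```bash
mkdir -p pics; cat > h.py <<'E'
import numpy as np, cv2
from plant import manip, eyes
def K(p):
    f=200/np.tan(np.radians(p['vfov'])/2); return np.array([[f,0,p['cx']],[0,f,p['cy']],[0,0,1.]])
def cam(name,s=None):
    p=eyes.camera_params(name)
    if name!='wrist': return K(p),np.array(p['distortion']),np.array(p['R']),np.array(p['t'])
    s=s or manip.sense()
    T=np.eye(4);T[:3,:3]=rot(s['tool_rot']);T[:3,3]=s['position']
    C=np.linalg.inv(T@np.array(p['T_tool_cam']));return K(p),np.array(p['distortion']),C[:3,:3],C[:3,3]
def rot(r):
    from scipy.spatial.transform import Rotation as Ro
    r=np.array(r); return r if r.shape==(3,3) else Ro.from_euler('xyz',r).as_matrix()
def pix2z(c,uv,z):
    k,d,R,t=c
    n=cv2.undistortPoints(np.array(uv,float).reshape(-1,1,2),k,d).reshape(-1,2)
    o=-R.T@t; D=np.c_[n,np.ones(len(n))]@R
    return o+D*((z-o[2])/D[:,2])[:,None]
def proj(c,X):
    k,d,R,t=c
    return cv2.projectPoints(np.array(X,float).reshape(-1,3),cv2.Rodrigues(R)[0],t,k,d)[0].reshape(-1,2)
def shot(name,fn):
    im=cv2.cvtColor(eyes.camera(name),cv2.COLOR_RGB2BGR); cv2.imwrite('pics/'+fn,im); return im
E
python3 - <<'E'
from h import *
print(manip.sense(), manip.grip_point_offset)
a=shot('top','top0.png');b=shot('side','side0.png')
for n in('top','side'):
    c=cam(n);print(n,-c[2].T@c[3],c[2].round(2).tolist())
E
```

```text
{'time': 0.0, 'q': array([-1.13390314,  0.46941441, -0.04861071,  1.53365833,  0.02413098,
        1.1409588 , -0.0823065 ]), 'dq': array([-0.0006538 , -0.00176404, -0.00118888, -0.00045723,  0.00038136,
        0.00072122, -0.00045795]), 'effort': array([-5.48826938e-04, -5.07975447e+01, -8.10656184e-02, -2.36154395e+01,
       -6.13455148e-02,  3.75441159e-02,  1.65033848e-04]), 'position': array([0.30289607, 0.60258494, 0.22153276]), 'tool_rot': array([-3.13974262e+00,  8.63826994e-05,  2.67585090e+00]), 'ft_force': array([-0.05506929, -0.4154019 , -0.12678801]), 'moment': array([-0.00778013, -0.01384902, -0.00555616]), 'grip_force': 0.0, 'gripper_width': 0.9987583412895473} 0.0187
top [0.47487826 0.04540097 1.22255842] [[0.0, -1.0, -0.02], [-1.0, -0.0, -0.08], [0.08, 0.02, -1.0]]
side [ 0.2736107  -0.79368941  0.92719968] [[0.95, -0.32, 0.0], [-0.21, -0.63, -0.75], [0.24, 0.71, -0.67]]
```

View pics/top0.png

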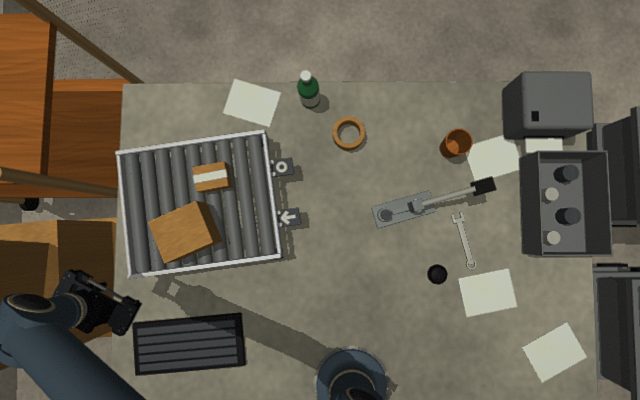

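View pics/side0.png

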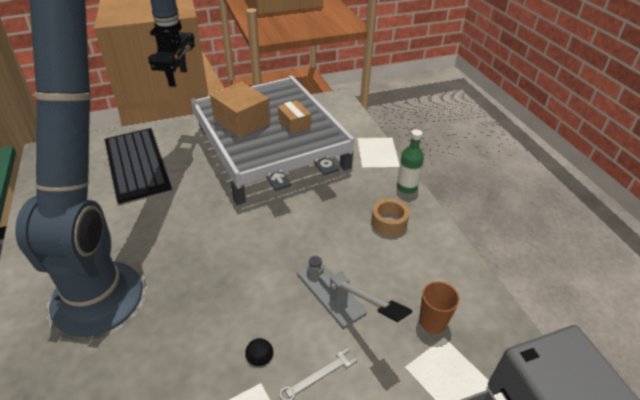

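The top view shows the conveyor on the left with its lugs facing right: the washer at about (281,167) and the arrow at (288,217). The jack's saddle is at (384,215), its tower at (415,205) and its paddle at (484,186). I'll enlarge both areas.

```bash
python3 - <<'E'
import cv2,numpy as np
a=cv2.imread('pics/top0.png')
A=cv2.resize(a[140:240,250:350],None,fx=5.5,fy=5.5,interpolation=cv2.INTER_CUBIC)[:, :]
B=cv2.resize(a[165:240,360:505],None,fx=5.5,fy=5.5,interpolation=cv2.INTER_CUBIC)
cv2.imwrite('pics/cA.png',A);cv2.imwrite('pics/cB.png',B)
E
```

```text
(no output)
```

View pics/cA.png

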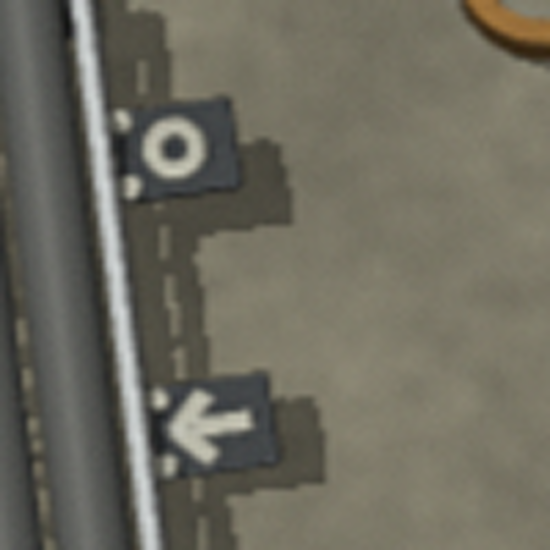

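View pics/cB.png

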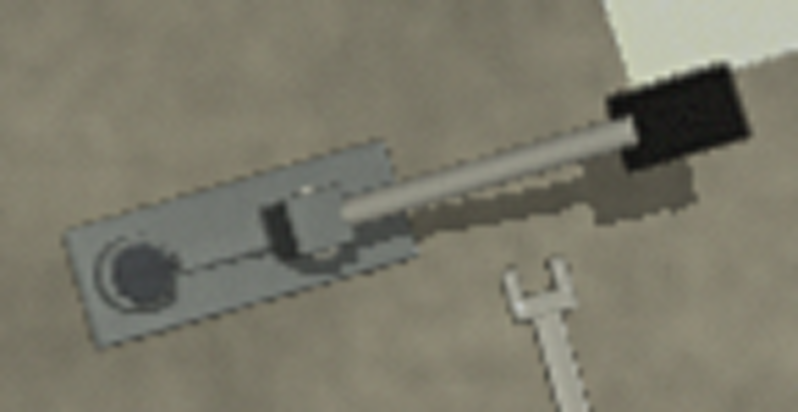

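Crop A: the arrow lug's outer corners are at (268,373) and (278,463), and the washer lug's at (230,98) and (241,187). Crop B: the base corners are (66,234), (100,347), (417,255) and (383,142), the saddle is at (146,274), and the paddle corners average to about (678,116).

```bash
python3 - <<'E'
from h import *
c=cam('top')
A=lambda l:(np.array(l)+.5)/5.5-.5+[250,140]
B=lambda l:(np.array(l)+.5)/5.5-.5+[360,165]
L=pix2z(c,A([(268,373),(278,463),(230,98),(241,187)]),.088)[:,:2]
print('lug corners',L.round(4).tolist(),np.linalg.norm(L[0]-L[1]),np.linalg.norm(L[2]-L[3]))
P=pix2z(c,A([(174,149),(208,421)]),.093)[:,:2];print('washer,arrow',P.round(4).tolist(),np.linalg.norm(P[0]-P[1]))
m1=(L[0]+L[1])/2;m2=(L[2]+L[3])/2
ey=m1-m2; print('lug sep',np.linalg.norm(ey)); ey/=np.linalg.norm(ey)
# conveyor x (lug->hinge) ~ +y world ; perpendicular
ex=np.array([ey[1],-ey[0]]); ex=ex if ex[1]>0 else -ex
print('ex',ex,'yaw',np.degrees(np.arctan2(ex[1],ex[0])),'lift pt',m1+.033*ex,'from washer',P[0]+.15*ey)
J=pix2z(c,B([(66,234),(100,347),(417,255),(383,142)]),.012)[:,:2]
print('sides',[np.linalg.norm(J[i]-J[(i+1)%4]) for i in range(4)])
o=J.mean(0);x=(J[0]+J[1])/2-(J[2]+J[3])/2;x/=np.linalg.norm(x)
print('jack o',o,'yaw',np.degrees(np.arctan2(x[1],x[0])),'saddle',o+.065*x,'tower',o-.03*x)
print('saddle direct',pix2z(c,B([(146,274)]),.06),'tower',pix2z(c,B([(322,220)]),.09),'paddle',pix2z(c,B([(678,116)]),.17), 'pred',o-.03*x-x*(.19*np.cos(.5)))
# obstacles
for n,uv,z in [('tape',(349,134),.048),('mouse',(437,274),.03),('wrench',(459,215),.005),('cup',(459,141),.1),('green bottle top',(306,76),.2),('bottle base',(311,104),0)]: print(n,pix2z(c,[uv],z)[0][:2].round(3))
s=manip.sense();print(rot(s['tool_rot']).round(3), eyes.camera_params('wrist'))
E
```

```text
lug corners [[0.5354, 0.1567], [0.4876, 0.151], [0.6835, 0.1786], [0.6352, 0.1722]] 0.048155967027917426 0.04869645453438298
washer,arrow [[0.655, 0.2078], [0.5096, 0.1878]] 0.14673232834797345
lug sep 0.14941280137098037
ex [-0.14427331  0.98953788] yaw 98.29520045670539 lift pt [0.50673944 0.18649561] from washer [0.50655269 0.18611714]
sides [np.float64(0.06647571512526), np.float64(0.18653636631623996), np.float64(0.06657128949267681), np.float64(0.18731291518471205)]
jack o [ 0.53522436 -0.16347852] yaw 106.30478190752919 saddle [ 0.51697582 -0.1010927 ] tower [ 0.54364677 -0.19227198]
saddle direct [[ 0.51660943 -0.10325032  0.06      ]] tower [[ 0.54433338 -0.19260247  0.09      ]] paddle [[ 0.59115019 -0.35169394  0.17      ]] pred [ 0.59045869 -0.35230667]
tape [0.764 0.007]
mouse [ 0.338 -0.259]
wrench [ 0.517 -0.337]
cup [ 0.73  -0.312]
green bottle top [0.886 0.128]
bottle base [0.874 0.128]
[[-0.893  0.449 -0.001]
 [ 0.449  0.893 -0.002]
 [-0.    -0.002 -1.   ]] {'vfov': 71.59969052875971, 'cx': 316.08864747276584, 'cy': 194.80141997121453, 'distortion': array([-0.01039622,  0.        ,  0.        ,  0.        ,  0.        ]), 'T_tool_cam': array([[-4.96656591e-04, -9.68521289e-01, -2.48930242e-01,
         6.69681760e-02],
       [ 9.99999874e-01, -4.61291139e-04, -2.00402484e-04,
        -4.03314075e-04],
       [ 7.92647575e-05, -2.48930310e-01,  9.68521396e-01,
        -1.61858779e-01],
       [ 0.00000000e+00,  0.00000000e+00,  0.00000000e+00,
         1.00000000e+00]])}
```

```bash
cat >> h.py <<'E'
from scipy.spatial.transform import Rotation as Ro
def go(*wps, base=None):
    """wps: (x,y,z,tool-x yaw deg); prints tool-frame cm and deg relative to the present pose"""
    s=manip.sense(); R=rot(s['tool_rot']); p=s['position']
    for x,y,z,yaw in wps:
        G=Ro.from_euler('xyz',[180,0,yaw],degrees=True).as_matrix()
        print((R.T@(np.array([x,y,z])-p)*100).round(2).tolist(), np.degrees(Ro.from_matrix(R.T@G).as_rotvec()).round(2).tolist())
E
python3 -c "
from h import *
go((.32,.59,.32,153.3),(.5,.25,.32,130),(.5437,-.1922,.22,106.3))"
```

```text
[-2.09, -0.38, -9.84] [-0.1, 0.0, 0.01]
[-33.45, -22.67, -9.8] [-0.1, 0.02, 23.31]
[-57.21, -60.2, 0.27] [-0.09, 0.05, 47.01]
```

apply_moves([
  [[-2, -0.4, -9.8], [0, 0, 0], 1],
  [[-2, -0.4, -9.8], [0, 0, 0], 1],
  [[-2, -0.4, -9.8], [0, 0, 0], 1],
  [[-33.5, -22.7, -9.8], [0, 0, 23], 1],
  [[-33.5, -22.7, -9.8], [0, 0, 23], 1],
  [[-33.5, -22.7, -9.8], [0, 0, 23], 1],
  [[-33.5, -22.7, -9.8], [0, 0, 23], 1],
  [[-33.5, -22.7, -9.8], [0, 0, 23], 1],
  [[-33.5, -22.7, -9.8], [0, 0, 23], 1],
  [[-33.5, -22.7, -9.8], [0, 0, 23], 1],
  [[-33.5, -22.7, -9.8], [0, 0, 23], 1],
  [[-33.5, -22.7, -9.8], [0, 0, 23], 1],
], newtons=60)

```text
time: 1.1
position: [0.4956, 0.2574, 0.3203]
tool_rot: [-3.141, -0.0, 2.275]
ft_force: [1.4, 1.1, -0.3]
gripper_width: 0.998
grip_force: 0.0
```

```bash
python3 -c "
from h import *
go((.5,.25,.32,130),(.5437,-.1922,.22,106.3))"
```

```text
[-0.85, -0.15, 0.03] [-0.02, -0.02, 0.32]
[-37.39, -25.43, 10.03] [-0.03, -0.01, 24.02]
```

apply_moves([
  [[-36.5, -25.3, 10.0], [0, 0, 23.7], 1],
  [[-36.5, -25.3, 10.0], [0, 0, 23.7], 1],
  [[-36.5, -25.3, 10.0], [0, 0, 23.7], 1],
  [[-36.5, -25.3, 10.0], [0, 0, 23.7], 1],
  [[-36.5, -25.3, 10.0], [0, 0, 23.7], 1],
  [[-36.5, -25.3, 10.0], [0, 0, 23.7], 1],
  [[-36.5, -25.3, 10.0], [0, 0, 23.7], 1],
  [[-36.5, -25.3, 10.0], [0, 0, 23.7], 1],
  [[-36.5, -25.3, 10.0], [0, 0, 23.7], 1],
  [[-36.5, -25.3, 10.0], [0, 0, 23.7], 1],
  [[-36.5, -25.3, 10.0], [0, 0, 23.7], 1],
  [[-36.5, -25.3, 10.0], [0, 0, 23.7], 1],
])

```text
time: 2.1
position: [0.5361, -0.1917, 0.2191]
tool_rot: [-3.137, 0.004, 1.849]
ft_force: [-1.2, -0.7, 0.4]
gripper_width: 0.999
grip_force: 0.0
```

apply_moves([
  [[0, 0, 0], [0, 0, 0], 1],
  [[0, 0, 0], [0, 0, 0], 1],
  [[0, 0, 0], [0, 0, 0], 1],
])

```text
time: 2.35
position: [0.5389, -0.1805, 0.2204]
tool_rot: [3.141, -0.001, 1.863]
ft_force: [-0.6, -0.1, 0.9]
gripper_width: 0.999
grip_force: 0.0
```

```bash
python3 - <<'E'
from h import *
go((.5437,-.1922,.06,106.3))
s=manip.sense();print(s['position'],np.degrees(s['tool_rot']));c=cam('wrist',s);im=shot('wrist','w1.png')
o=np.array([.5352,-.1635]);x=np.array([np.cos(np.radians(106.3)),np.sin(np.radians(106.3))]);y=np.array([-x[1],x[0]])
X=[[*(o+a*x+b*y),z] for a,b,z in [(-46/1e3,-.016,.09),(-.046,.016,.09),(-.014,.016,.09),(-.014,-.016,.09),(.095,.035,.012),(.095,-.035,.012),(.065,0,.06)]]
pp=proj(c,X);print(pp.round())
for u,v in pp: cv2.drawMarker(im,(int(round(u)),int(round(v))),(0,0,255),cv2.MARKER_CROSS,8,1)
cv2.imwrite('pics/w1m.png',im)
E
```

```text
[-1.27, 0.12, 16.04] [0.01, -0.07, 0.47]
[ 0.53889648 -0.18053395  0.22044287] [ 1.79985376e+02 -6.59239395e-02  1.06768841e+02]
[[331. 213.]
 [302. 213.]
 [302. 184.]
 [332. 185.]
 [290.  86.]
 [345.  87.]
 [318. 109.]]
```

View pics/w1m.png

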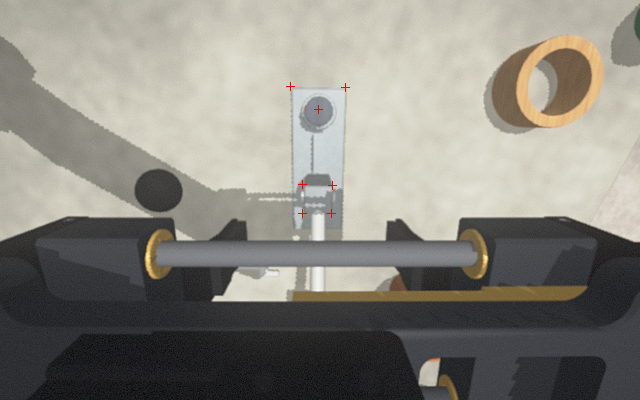

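The predicted jack points fall on the image: saddle at (318,110), base corners at (291,87) and (345,87). I'll go down over the tower.

apply_moves([
  [[-1.3, 0.1, 0], [0, 0, 0.5], 1],
  [[-1.3, 0.1, 3], [0, 0, 0.5], 1],
  [[-1.3, 0.1, 6], [0, 0, 0.5], 1],
  [[-1.3, 0.1, 8], [0, 0, 0.5], 1],
  [[-1.3, 0.1, 10], [0, 0, 0.5], 1],
  [[-1.3, 0.1, 12], [0, 0, 0.5], 1],
  [[-1.3, 0.1, 12], [0, 0, 0.5], 1],
  [[-1.3, 0.1, 12], [0, 0, 0.5], 1],
])

```text
time: 3.07
position: [0.5432, -0.1945, 0.1001]
tool_rot: [-3.14, -0.001, 1.853]
ft_force: [0.9, -0.3, -0.1]
gripper_width: 1.0
grip_force: 0.0
```

```bash
python3 -c "
from h import *
go((.5437,-.1922,.06,106.3))"
```

```text
[0.2, 0.12, 4.01] [-0.08, -0.03, -0.15]
```

apply_moves([
  [[0.2, 0.1, 2], [0, 0, 0], 1],
  [[0.2, 0.1, 4], [0, 0, 0], 1],
  [[0.2, 0.1, 4], [0, 0, 0], 1],
  [[0.2, 0.1, 4], [0, 0, 0], 0],
  [[0.2, 0.1, 4], [0, 0, 0], -0.5],
  [[0.2, 0.1, 4], [0, 0, 0], -1],
  [[0.2, 0.1, 4], [0, 0, 0], -1],
  [[0.2, 0.1, 4], [0, 0, 0], -1],
  [[0.2, 0.1, 4], [0, 0, 0], -1],
  [[0.2, 0.1, 4], [0, 0, 0], -1],
  [[0.2, 0.1, 4], [0, 0, 0], -1],
  [[0.2, 0.1, 4], [0, 0, 0], -1],
], newtons=60)

```text
time: 4.07
position: [0.5436, -0.1924, 0.0605]
tool_rot: [-3.142, -0.0, 1.852]
ft_force: [0.6, 1.0, 0.6]
gripper_width: 0.403
grip_force: 0.0
```

apply_moves([
  [[0, 0, -0.3], [0, 0, 0], -1],
  [[0, 0, -0.6], [0, 0, 0], -1],
  [[0, 0, -0.9], [0, 0, 0], -1],
  [[0, 0, -0.9], [0, 0, 0], -1],
  [[0, 0, -0.9], [0, 0, 0], -1],
])

```text
time: 4.48
position: [0.5433, -0.1923, 0.0692]
tool_rot: [-3.141, -0.0, 1.852]
ft_force: [-0.2, -0.5, -8.0]
gripper_width: 0.366
grip_force: 59.9
```

```bash
python3 - <<'E'
from h import *
s=manip.sense();print(s['position'],np.degrees(s['tool_rot']),s['gripper_width']*87)
c=cam('wrist',s);im=shot('wrist','w2.png');b=shot('side','s2.png')
cv2.imwrite('pics/w2m.png',np.vstack([cv2.resize(im[0:240,200:450],(600,576))[:300],cv2.resize(b[220:370,250:450],(600,450))[:300]]))
E
```

```text
[ 0.54325577 -0.19228333  0.06917828] [-1.79959589e+02 -2.51742603e-02  1.06117733e+02] 31.850958884685284
```

View pics/w2m.png

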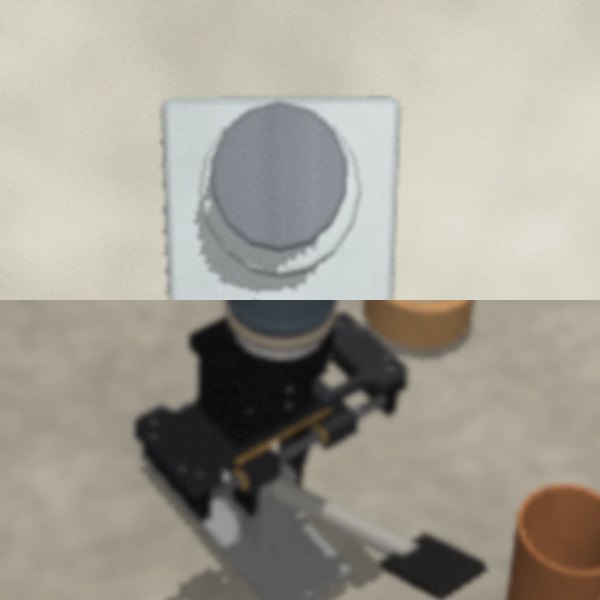

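The saddle centre is at wrist pixel (316,73), and the jack is held level and clear of the bench.

```bash
python3 - <<'E'
from h import *
s=manip.sense();c=cam('wrist',s)
S=pix2z(c,[(316.2,73)],.0687)[0];print(S)
R=rot(s['tool_rot']);d=R.T@(S-s['position']);print('saddle in tool',d)
# base front corners z ~.0207
F=pix2z(c,[(200+164/2.4,100/2.4),(200+398/2.4,98/2.4)],.0207);e=F[1]-F[0];print('front edge',F.round(4),np.linalg.norm(e),'jack yaw',np.degrees(np.arctan2(e[1],e[0]))+90)
yaw=98.3;x=np.array([np.cos(np.radians(yaw)),np.sin(np.radians(yaw))]);y=np.array([x[1],-x[0]])
t=np.array([.507,.1863])-d[0]*x-d[1]*y;print('tcp',t)
go((*(t-.1*x),.068,yaw),(*t,.068,yaw))
E
```

```text
[ 0.51763977 -0.10222284  0.0687    ]
saddle in tool [0.09362468 0.00038609 0.00048382]
front edge [[ 0.4782 -0.0844  0.0207]
 [ 0.5425 -0.0654  0.0207]] 0.06705511064057942 jack yaw 106.51818006853425
tcp [0.52013326 0.09360023]
[18.2, 4.35, 0.12] [-0.05, -0.03, 7.82]
[28.11, 5.71, 0.12] [-0.05, -0.03, 7.82]
```

apply_moves([
  [[2, 0.5, 0.1], [0, 0, 1], -1],
  [[4.5, 1.1, 0.1], [0, 0, 2], -1],
  [[7, 1.7, 0.1], [0, 0, 3], -1],
  [[9.5, 2.3, 0.1], [0, 0, 4], -1],
  [[12, 2.9, 0.1], [0, 0, 5], -1],
  [[14.5, 3.5, 0.1], [0, 0, 6], -1],
  [[16.5, 4, 0.1], [0, 0, 7], -1],
  [[18.2, 4.4, 0.1], [0, 0, 7.8], -1],
  [[18.2, 4.4, 0.1], [0, 0, 7.8], -1],
  [[18.2, 4.4, 0.1], [0, 0, 7.8], -1],
  [[18.2, 4.4, 0.1], [0, 0, 7.8], -1],
])

```text
time: 5.5
position: [0.5354, -0.0061, 0.0685]
tool_rot: [-3.142, 0.001, 1.716]
ft_force: [-0.5, -1.1, -8.0]
gripper_width: 0.362
grip_force: 59.9
```

```bash
python3 - <<'E'
from h import *
s=manip.sense();print(s['position'],np.degrees(s['tool_rot']))
c=cam('wrist',s);im=shot('wrist','w3.png')
cv2.imwrite('pics/w3m.png',cv2.resize(im[0:130,180:440],(780,390),interpolation=cv2.INTER_CUBIC))
print(proj(c,[[.507,.1863,.088],[.5354,.1567,.088],[.4876,.151,.088]]).round(1))
E
```

```text
[ 0.53537577 -0.00607505  0.06851089] [-1.79996512e+02  4.09960392e-02  9.83041778e+01]
[[ 314.1 -211.1]
 [ 371.3 -108.1]
 [ 255.9 -111.6]]
```

View pics/w3m.png

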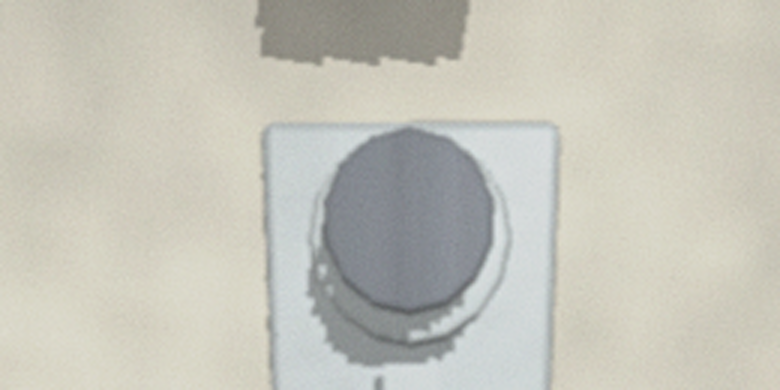

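The saddle is at (316,73), unchanged in the grip; only the lug's shadow shows here. I'll go in now, keeping the saddle top under the lug.

```bash
python3 - <<'E'
from h import *
go((.5201,.0931,.067,98.3))
E
```

```text
[10.09, -0.08, 0.15] [-0.0, 0.04, -0.06]
```

apply_moves([
  [[1.5, -0.1, 0.2], [0, 0, 0], -1],
  [[3, -0.1, 0.2], [0, 0, 0], -1],
  [[4.5, -0.1, 0.2], [0, 0, 0], -1],
  [[6, -0.1, 0.2], [0, 0, 0], -1],
  [[7.2, -0.1, 0.2], [0, 0, 0], -1],
  [[8.2, -0.1, 0.2], [0, 0, 0], -1],
  [[9.2, -0.1, 0.2], [0, 0, 0], -1],
  [[10.1, -0.1, 0.2], [0, 0, 0], -1],
  [[10.1, -0.1, 0.2], [0, 0, 0], -1],
  [[10.1, -0.1, 0.2], [0, 0, 0], -1],
  [[10.1, -0.1, 0.2], [0, 0, 0], -1],
])

```text
time: 6.47
position: [0.52, 0.0935, 0.0666]
tool_rot: [3.141, 0.001, 1.715]
ft_force: [0.1, 0.2, -7.7]
gripper_width: 0.361
grip_force: 59.9
```

```bash
python3 - <<'E'
from h import *
s=manip.sense();print(s['position'],np.degrees(s['tool_rot']))
c=cam('wrist',s);im=shot('wrist','w4.png')
cv2.imwrite('pics/w4m.png',cv2.resize(im[0:130,180:440],(780,390),interpolation=cv2.INTER_CUBIC))
print(proj(c,[[.507,.1863,.088],[.5354,.1567,.088],[.4876,.151,.088]]).round(1))
E
```

```text
[0.51995033 0.09350845 0.06657989] [1.79992066e+02 4.09817589e-02 9.82661201e+01]
[[316.3  64.7]
 [364.3 137.4]
 [267.3 135. ]]
```

View pics/w4m.png

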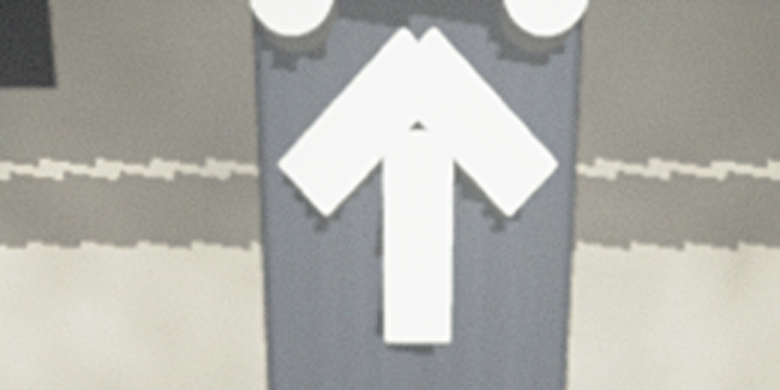

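The arrow is seen from above: tip at crop (418,27), tail end at (418,343), and lug side edges at 259 and 575 on row 200.

```bash
python3 - <<'E'
from h import *
s=manip.sense();c=cam('wrist',s);R=rot(s['tool_rot']);p=s['position']
f=lambda uv,z:((pix2z(c,uv,z)-p)@R)[:,:2].round(4).tolist()
u=lambda x,y:((x+.5)/3-.5+180,(y+.5)/3-.5)
print('arrow tip,tail,l,r',f([u(418,27),u(418,343),u(278,163),u(558,163)],.093))
print('lug edges',f([u(259,200),u(575,200)],.088))
im=cv2.imread('pics/w4.png',0);print(im[118:160,300].tolist())
print('saddle',f([(316.3,73)],p[2]-.0692+.0687))
E
```

```text
arrow tip,tail,l,r [[0.1151, 0.0017], [0.0713, 0.0018], [0.0972, -0.0191], [0.0972, 0.0226]]
lug edges [[0.093, -0.023], [0.093, 0.0263]]
[143, 139, 140, 137, 139, 138, 137, 142, 142, 139, 140, 142, 142, 140, 139, 138, 143, 133, 123, 114, 110, 138, 150, 154, 150, 153, 154, 150, 151, 149, 151, 150, 149, 149, 148, 158, 195, 214, 215, 217, 216, 215]
saddle [[0.0937, 0.0006]]
```

The saddle is within about 1 mm of the lug's middle. I'll shift it 1 mm sideways, lower it and release.

apply_moves([
  [[0, 0.1, 0.2], [0, 0, 0], -1],
  [[0, 0.1, 0.4], [0, 0, 0], -1],
  [[0, 0.1, 0.6], [0, 0, 0], -1],
  [[0, 0.1, 0.6], [0, 0, 0], -1],
  [[0, 0.1, 0.65], [0, 0, 0], -1],
  [[0, 0.1, 0.65], [0, 0, 0], -1],
  [[0, 0.1, 0.65], [0, 0, 0], -1],
])

```text
time: 7.1
position: [0.5213, 0.094, 0.061]
tool_rot: [3.141, -0.0, 1.715]
ft_force: [-1.4, -2.2, 6.1]
gripper_width: 0.362
grip_force: 59.9
```

apply_moves([
  [[0, 0, 0], [0, 0, 0], -0.2],
  [[0, 0, 0], [0, 0, 0], 0],
  [[0, 0, 0], [0, 0, 0], 0.3],
  [[0, 0, 0], [0, 0, 0], 0.6],
  [[0, 0, 0], [0, 0, 0], 0.6],
  [[0, 0, -2], [0, 0, 0], 0.6],
  [[0, 0, -5], [0, 0, 0], 0.6],
  [[0, 0, -8], [0, 0, 0], 0.6],
  [[0, 0, -12], [0, 0, 0], 0],
  [[0, 0, -15], [0, 0, 0], -1],
  [[0, 0, -15], [0, 0, 0], -1],
  [[0, 0, -15], [0, 0, 0], -1],
], newtons=20)

```text
time: 8.1
position: [0.5219, 0.0949, 0.2118]
tool_rot: [3.137, -0.002, 1.716]
ft_force: [-0.2, -0.6, -0.3]
gripper_width: 0.582
grip_force: 0.0
```

```bash
python3 - <<'E'
from h import *
s=manip.sense();print(s['position'],s['gripper_width'],s['ft_force'])
c=cam('wrist',s);im=shot('wrist','w5.png');t=shot('top','t5.png')
A=cv2.resize(t[140:270,235:415],(800,578),interpolation=cv2.INTER_CUBIC)
cv2.imwrite('pics/t5m.png',A)
x=np.array([np.cos(np.radians(98.3)),np.sin(np.radians(98.3))]);T=np.array([.5208,.0925])
go(*[(*(T-d*x),z,98.3) for d,z in((.165,.195),(.165,.175),(.1803,.138),(.1887,.099),(.1894,.061))])
E
```

```text
[0.52194602 0.09494231 0.21182103] 0.5815878522253022 [-0.235243   -0.64290559 -0.31468833]
[-16.72, 0.04, 1.41] [-0.09, -0.01, 0.03]
[-16.72, 0.04, 3.41] [-0.09, -0.01, 0.03]
[-18.25, 0.05, 7.11] [-0.09, -0.01, 0.03]
[-19.09, 0.05, 11.01] [-0.09, -0.01, 0.03]
[-19.16, 0.06, 14.81] [-0.09, -0.01, 0.03]
```

View pics/t5m.png

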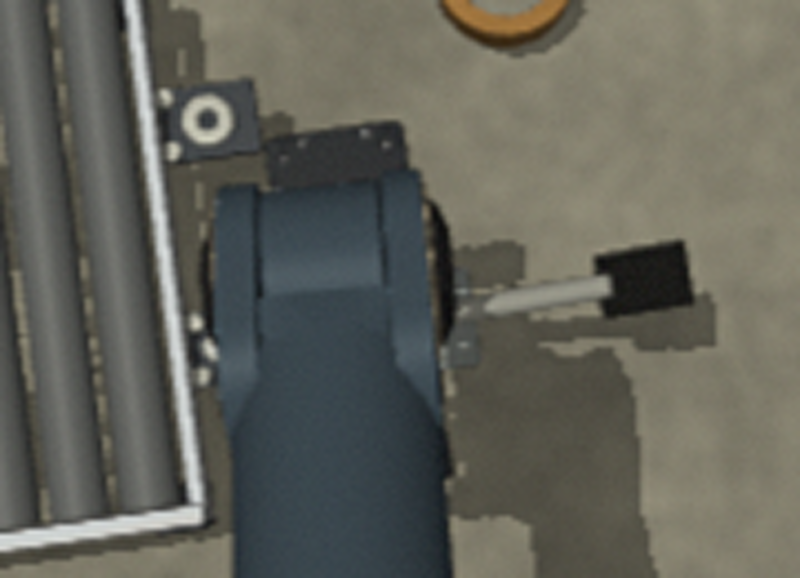

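The jack stands free with its paddle centred at crop (645,279), roughly pixel (380,203). Next I move over the paddle with the fingers shut.

apply_moves([
  [[-3, 0, -0.2], [0, 0, 0], -1],
  [[-6, 0, -0.2], [0, 0, 0], -1],
  [[-9, 0, -0.2], [0, 0, 0], -1],
  [[-12, 0, -0.2], [0, 0, 0], -1],
  [[-15, 0, -0.2], [0, 0, 0], -1],
  [[-16.7, 0, -0.2], [0, 0, 0], -1],
  [[-16.7, 0, -0.2], [0, 0, 0], -1],
  [[-16.7, 0, -0.2], [0, 0, 0], -1],
  [[-16.7, 0, -0.2], [0, 0, 0], -1],
  [[-16.7, 0, -0.2], [0, 0, 0], -1],
])

```text
time: 9.03
position: [0.5446, -0.069, 0.2111]
tool_rot: [-3.14, -0.001, 1.718]
ft_force: [0.3, 0.6, 0.3]
gripper_width: 0.005
grip_force: 0.0
```

```bash
python3 - <<'E'
from h import *
s=manip.sense();print(s['position'],s['gripper_width'],s['ft_force'])
c=cam('top')
P=pix2z(c,[(644.5/4.4444+235,279/4.4444+140)],.17)[0];print('paddle',P)
x=np.array([np.cos(np.radians(98.3)),np.sin(np.radians(98.3))]);T=np.array([.5208,.0925]);print('pred',T-.165*x)
go(*[(*(T-d*x),z,98.3) for d,z in((.165,.195),(.165,.175),(.1803,.138),(.1887,.099),(.1894,.061))])
E
```

```text
[ 0.54455697 -0.06895706  0.21109401] 0.005467585102886801 [0.26373126 0.62253265 0.28261465]
paddle [ 0.54412874 -0.07287107  0.17      ]
pred [ 0.54461877 -0.07077176]
[-0.18, -0.02, 1.61] [-0.1, -0.05, 0.15]
[-0.18, -0.01, 3.61] [-0.1, -0.05, 0.15]
[-1.72, -0.01, 7.31] [-0.1, -0.05, 0.15]
[-2.56, -0.01, 11.21] [-0.1, -0.05, 0.15]
[-2.63, -0.0, 15.01] [-0.1, -0.05, 0.15]
```

apply_moves([
  [[-0.2, 0, 2], [0, 0, 0], -1],
  [[-0.3, 0, 3.5], [0, 0, 0], -1],
  [[-0.9, 0, 4.7], [0, 0, 0], -1],
  [[-1.3, 0, 5.8], [0, 0, 0], -1],
  [[-1.7, 0, 7], [0, 0, 0], -1],
  [[-2, 0, 8], [0, 0, 0], -1],
  [[-2.2, 0, 9], [0, 0, 0], -1],
  [[-2.4, 0, 10], [0, 0, 0], -1],
  [[-2.5, 0, 10.8], [0, 0, 0], -1],
  [[-2.6, 0, 11.6], [0, 0, 0], -1],
  [[-2.7, 0, 12.4], [0, 0, 0], -1],
  [[-2.7, 0, 13], [0, 0, 0], -1],
])

```text
time: 10.03
position: [0.5491, -0.0978, 0.0818]
tool_rot: [3.141, -0.0, 1.716]
ft_force: [-2.2, 1.8, 6.9]
gripper_width: 0.009
grip_force: 3.5
```

apply_moves([
  [[0, 0, 0.5], [0, 0, 0], -1],
  [[0, 0, 1], [0, 0, 0], -1],
  [[0, 0, 1.5], [0, 0, 0], -1],
  [[0, 0, 1.8], [0, 0, 0], -1],
  [[0, 0, 2], [0, 0, 0], -1],
  [[0, 0, 2], [0, 0, 0], -1],
  [[0, 0, 2], [0, 0, 0], -1],
  [[0, 0, 2], [0, 0, 0], -1],
])

```text
time: 10.7
position: [0.5491, -0.0975, 0.0624]
tool_rot: [3.141, -0.001, 1.716]
ft_force: [-1.5, 1.6, 8.1]
gripper_width: 0.006
grip_force: 3.8
```

```bash
python3 - <<'E'
from h import *
s=manip.sense();print(s['position'],s['ft_force'],s['time'])
im=shot('side','s6.png');shot('wrist','w6.png')
E
```

```text
[ 0.54913759 -0.097523    0.06242989] [-1.5281715   1.60763812  8.13637434] 10.7
```

apply_moves([
  [[0, 0, 0.2], [0, 0, 0], -1],
  [[0, 0, 0.4], [0, 0, 0], -1],
  [[0, 0, 0.5], [0, 0, 0], -1],
  [[0, 0, 0.5], [0, 0, 0], -1],
  [[0, 0, 0.5], [0, 0, 0], -1],
])

```text
time: 11.22
position: [0.5492, -0.0973, 0.0591]
tool_rot: [3.141, -0.002, 1.716]
ft_force: [-6.1, 3.6, 21.2]
gripper_width: 0.002
grip_force: 10.4
```

The stop is reached (force up to 21 N). Before letting up, I check numerically that the lug has risen.

```bash
cat > chk.py <<'E'
from h import *
import sys
b=shot('side',sys.argv[1]);a=cv2.imread('pics/side0.png');c=cam('side')
for n,X in(('arrow',[.507,.1863,.093]),('washer',[.655,.206,.093])):
    u,v=proj(c,[X])[0].round().astype(int)
    r=cv2.matchTemplate(b[v-30:v+30,u-30:u+30],a[v-8:v+8,u-11:u+11],cv2.TM_CCOEFF_NORMED)
    _,m,_,l=cv2.minMaxLoc(r);print(n,(u,v),'shift',l[0]-19,l[1]-22,round(m,2),'expected for +21mm',(proj(c,[np.add(X,[0,0,.0185])])-proj(c,[X])).round(1))
E
python3 chk.py s7.png
```

```text
arrow (np.int64(278), np.int64(177)) shift 0 -5 0.96 expected for +21mm [[-0.3 -5.2]]
washer (np.int64(325), np.int64(163)) shift 15 -22 0.6 expected for +21mm [[ 0.2 -5.1]]
```

apply_moves([
  [[0, 0, -1], [0, 0, 0], -1],
  [[0.1, 0, -2], [0, 0, 0], -1],
  [[0.1, 0, -3], [0, 0, 0], -1],
  [[0.2, 0, -4], [0, 0, 0], -1],
  [[0.4, 0, -5], [0, 0, 0], -1],
  [[0.6, 0, -6], [0, 0, 0], -1],
  [[0.8, 0, -7], [0, 0, 0], -1],
  [[1.1, 0, -8], [0, 0, 0], -1],
  [[1.5, 0, -9], [0, 0, 0], -1],
  [[1.9, 0, -10], [0, 0, 0], -1],
  [[2.3, 0, -11], [0, 0, 0], -1],
  [[2.6, 0, -12], [0, 0, 0], -1],
])

```text
time: 12.27
position: [0.5448, -0.0703, 0.1776]
tool_rot: [-3.141, -0.001, 1.717]
ft_force: [-0.2, -0.0, 0.5]
gripper_width: 0.009
grip_force: 0.0
```

apply_moves([
  [[0, 0, -1], [0, 0, 0], -1],
  [[0, 0, -2.5], [0, 0, 0], -1],
  [[0, 0, -4], [0, 0, 0], -1],
  [[0, 0, -4], [0, 0, 0], -1],
  [[0, 0, -4], [0, 0, 0], -1],
  [[0, 0, -4], [0, 0, 0], -1],
  [[0, 0, -4], [0, 0, 0], -1],
  [[0, 0, -4], [0, 0, 0], -1],
  [[0, 0, -4], [0, 0, 0], -1],
  [[0, 0, -4], [0, 0, 0], -1],
  [[0, 0, -4], [0, 0, 0], -1],
  [[0, 0, -4], [0, 0, 0], -1],
])

```text
time: 13.27
position: [0.545, -0.0717, 0.2169]
tool_rot: [-3.141, -0.0, 1.716]
ft_force: [-0.2, 0.2, 0.3]
gripper_width: 0.004
grip_force: 0.0
```

```bash
python3 chk.py s8.png; python3 - <<'E'
from h import *
t=shot('top','t8.png');s=manip.sense();print(s['position'],s['ft_force'])
a=cv2.imread('pics/s7.png')[100:400,150:450];b=cv2.imread('pics/s8.png')[100:400,150:450]
T=cv2.resize(t[180:235,255:405],(800,293),interpolation=cv2.INTER_CUBIC)
cv2.imwrite('pics/m8.png',np.vstack([np.hstack([cv2.resize(a,(300,300)),cv2.resize(b,(500,500))[:300]]),T]))
E
```

```text
arrow (np.int64(278), np.int64(177)) shift 13 -18 0.61 expected for +21mm [[-0.3 -5.2]]
washer (np.int64(325), np.int64(163)) shift -3 -22 0.59 expected for +21mm [[ 0.2 -5.1]]
[ 0.54509735 -0.07172608  0.21697127] [-0.7438279  -0.22416929  0.77621278]
```

View pics/m8.png

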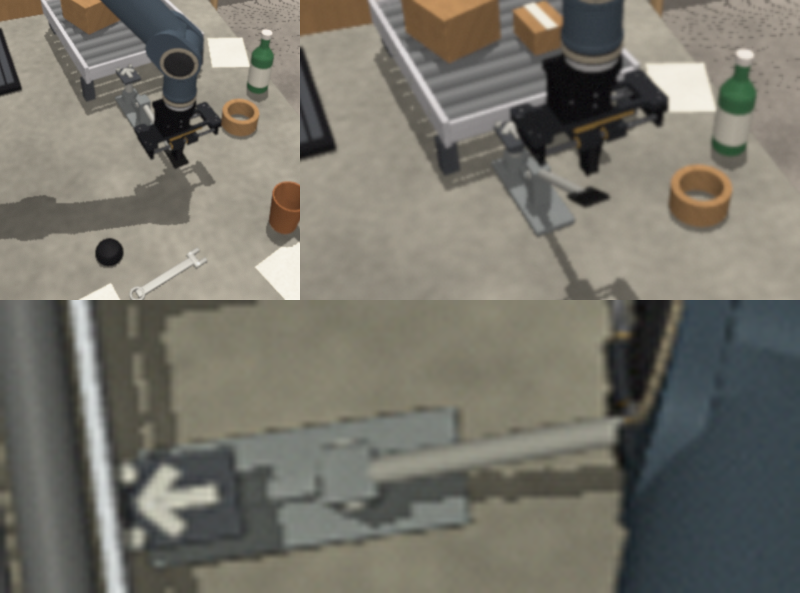

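The handle is back up and the conveyor is down, with the arrow still on its lug. The base's rear corners are at crop (458,408) and (468,522). I'll check the jack's position from them before the final press.

```bash
python3 - <<'E'
from h import *
c=cam('top')
P=pix2z(c,np.array([(458,108),(468,222)])/5.333+[255,180],.012)[:,:2];print(P,np.linalg.norm(P[0]-P[1]))
x=np.array([np.cos(np.radians(98.3)),np.sin(np.radians(98.3))])
e=P[0]-P[1];print('yaw',np.degrees(np.arctan2(e[1],e[0]))+90,'saddle',P.mean(0)+.159*x)
T=np.array([.5208,.0925]);go(*[(*(T-d*x),z,98.3) for d,z in((.165,.175),(.1803,.138),(.1887,.099),(.1894,.061))])
E
```

```text
[[0.56215881 0.0312684 ]
 [0.49553717 0.02536562]] 0.06688262430808949
yaw 95.06326828424487 saddle [0.50589536 0.18565161]
[0.1, -0.03, 4.2] [-0.0, -0.0, 0.01]
[-1.43, -0.03, 7.9] [-0.0, -0.0, 0.01]
[-2.27, -0.03, 11.8] [-0.0, -0.0, 0.01]
[-2.34, -0.03, 15.6] [-0.0, -0.0, 0.01]
```

The saddle is within about 1.5 mm of the lift point. This is the final press.

apply_moves([
  [[0, 0, 2.6], [0, 0, 0], -1],
  [[0, 0, 4.2], [0, 0, 0], -1],
  [[-0.6, 0, 5.4], [0, 0, 0], -1],
  [[-1.1, 0, 6.6], [0, 0, 0], -1],
  [[-1.4, 0, 7.7], [0, 0, 0], -1],
  [[-1.7, 0, 8.7], [0, 0, 0], -1],
  [[-1.9, 0, 9.7], [0, 0, 0], -1],
  [[-2.1, 0, 10.7], [0, 0, 0], -1],
  [[-2.3, 0, 11.7], [0, 0, 0], -1],
  [[-2.4, 0, 12.5], [0, 0, 0], -1],
  [[-2.4, 0, 13.2], [0, 0, 0], -1],
  [[-2.4, 0, 14], [0, 0, 0], -1],
])

```text
time: 14.37
position: [0.5489, -0.0966, 0.0772]
tool_rot: [3.141, 0.001, 1.715]
ft_force: [-2.3, -0.7, 7.5]
gripper_width: 0.008
grip_force: 3.9
```

apply_moves([
  [[0, 0, 0.5], [0, 0, 0], -1],
  [[0, 0, 1], [0, 0, 0], -1],
  [[0, 0, 1.4], [0, 0, 0], -1],
  [[0, 0, 1.7], [0, 0, 0], -1],
  [[0, 0, 1.9], [0, 0, 0], -1],
  [[0, 0, 2.1], [0, 0, 0], -1],
  [[0, 0, 2.1], [0, 0, 0], -1],
  [[0, 0, 2.1], [0, 0, 0], -1],
  [[0, 0, 2.1], [0, 0, 0], -1],
  [[0, 0, 2.1], [0, 0, 0], -1],
])

```text
time: 15.2
position: [0.5491, -0.096, 0.0587]
tool_rot: [3.14, -0.002, 1.715]
ft_force: [-7.5, 1.8, 24.8]
gripper_width: 0.004
grip_force: 12.3
```

```bash
python3 chk.py s9.png; python3 -c "
from h import *
s=manip.sense();print(s['position'],s['ft_force'])"
```

```text
arrow (np.int64(278), np.int64(177)) shift 0 -5 0.95 expected for +21mm [[-0.3 -5.2]]
washer (np.int64(325), np.int64(163)) shift 15 -22 0.61 expected for +21mm [[ 0.2 -5.1]]
[ 0.54909788 -0.09598831  0.05871098] [-7.68889568  1.26246409 24.26388686]
```

The handle is at its stop with 24 N on it, and the lug is raised as expected. I'm handing the job in.

```bash
python3 -c "
from plant import manip
print(manip.finish_job())"
```

```text
the job is handed in; nothing more can be done
None
```

The jack is set with its saddle about 1–2 mm from the middle of the arrow lug, the trial pump is done, and the job is handed in with the fingers holding the handle at its stop and the conveyor end raised. The washer's lug was hidden in my final check.

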